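# Hang a job carrier on the print-shop rail and slide it to the mark

### The arm

A 6-joint arm with a two-finger parallel gripper is mounted at the origin on the work surface. World frame = base frame: x ahead of the robot, y to its left, z up, the work surface at z = 0. Lengths are in m, angles in rad, forces in N, time in s.
With the tool pointing down it reaches from about 0.375 to 0.9 m from the base axis. Payload 3.1 kg.
Tool frame: the origin (TCP) lies on the centre line of the jaws, within the pads' length; the fingertips stand 25 mm ahead of it and the grasp point (between the pads) lies 6 mm ahead of it (manip.tips_ahead is the distance from the TCP to the fingertips, in m); z points along the fingers, y is the direction in which the jaws open and shut (so a half turn about z gives the same grasp; the last joint's range is limited). The gripper opens to 85 mm and grips with 20 to 120 N. Pads are 22 mm wide; open, the fingers measure 114 mm over their backs; the gripper's body (76 mm by 85 mm) begins 54 mm behind the grasp point. The pads swing forward as they close: fully open they stand 13 mm farther back than shut.
Start: joints at [1.121, 0.527, 1.433, -0, 1.181, -0.178], TCP at [0.167, 0.602, 0.256] pointing down, gripper open.
Joint ranges: [-3.08, 3.08], [-0.75, 2.2], [0.22, 2.44], [-1.43, 4.57], [0, 2.65], [-2.85, 2.85]. Speed limits (rad/s): [2.79, 2.79, 3.14, 3.14, 3.14, 3.14].

### API

Orientations are given as a unit quaternion [x, y, z, w].
In Python, from station import manip gives the robot as it stands.
- The arm moves only by the tool play_rows, never from a script. Its argument "steps" is a list that holds one entry, the list of rows, each a list of 6 numbers: the shift along the tool's x, y, z in m, then the turn, a rotation vector about the tool's x, y, z in degrees. In form: [[[x, y, z, rx, ry, rz], ...]]. A call has 1 to 10 rows; each row shifts and turns the commanded pose from where the row before left it, along the tool's axes as they then stand; what a row does not reach is not made up. A row lasts 1/8 s, in which the tool goes at most 62.5 mm and 10.7 degrees, less where a joint would pass 70% of its speed; a pose out of reach is approached as far as the arm can. A call is refused whole if a number of a shift passes 0.0625 or a number of a turn 10.7, either way. A call with a gripper value outside its range is refused whole. "fingers" is the opening, from 0 (shut) to 1 (fully open), set as the call begins (left out, the last holds). The fingers move at their own pace and stop on an object; "squeeze" is the grip in N (left out, the last holds). Time passes only in rows, so rows that do not move let the fingers close. It gives the time, the measured TCP pose, the force and the opening at its end, in the units of the state.
- manip.sense(): the state, without advancing time (a new reading comes with each control period).
- manip.snapshot(name): name is "side" or "top" or "wrist"; returns a dict with "img" (480x640x3 uint8, red, green, blue), "K" (3x3 intrinsics, pixels), "k1" (the pictures are not rectified: a ray, as slopes to the right and down, at radius r is drawn at 1 + k1 r^2 times it, then the intrinsics apply), "world_from_camera" (4x4, takes a point from camera to world coordinates). Camera axes: x right, y down, z forward; pixel columns grow to the right and rows downward; lengths in m; the calibration is good to about 2 mm. A picture is of the moment at which its call begins. There is no depth.
- manip.sign_off(): hands the job in, once; it reports no verdict.
Trained networks look in a picture, given as the dict that the camera call returned (one of the last four; its "shot" number tells which), for a name from the list of things; names that differ only in an ending like _2 or _b are one class to them, and where a whole thing is asked for, a point or a joint stands for the part that bears it (a point fixed in the world has none). Each returns a list of dicts, best first, with "score" (0 to 1); they miss things now and then, are a little off and sometimes report something else, mostly with a low value. They report only what shows in the picture. A call takes as long as a camera call.
- manip.regions_of(label, picture): "pixels" (480x640 bool, what is visible of it) and "rect" ([left, top, right, bottom] in pixels, round what is visible of it).
- manip.pinpoint(label, picture): "point" ([column, row] in pixels: a listed point, or the origin of a listed thing).
The state is a dict: "t": time; "q": joint angles; "qd": joint speeds; "tau": joint torques, N m; "tcp_pos": TCP position; "tool_rot": TCP orientation; "force": force on the tool from outside, world axes, zero at the start; "ft_torque": the same for the moment, N m; "finger_gap": opening from 0.0 (shut) to 1.0 (fully open).
Only numpy, scipy, OpenCV 4.12 (cv2) and the standard library are available. Lean on these libraries where they do the work, as an engineer would, in place of code of your own. Each camera call takes 0.05 s, during which the arm holds its last target.

### The job

Take the blue job carrier out of its black stand and hook it over the bare part of the steel rail, to the robot's right of the blue keeper bar, and let go of it so that it hangs there on its own. Then slide it along the rail, under the keeper bar, until the middle of its hook is lined up with the yellow mark, and leave it hanging there, still. Do not disturb the grey carrier that already hangs beyond the mark, nor the things on the table.

Things in the scene. Friction and masses are not known exactly. Their poses are not given: they have to be found in the camera images.
- carrier: Carrier to hang, 0.35 kg, upright in the stand. Blue panel with white cards: x -47 to +65 mm, 12 mm thick in y, z 0 to 90; origin on its underside, z up. Aluminium stem (x -44 to -30, y -15 to +15) rises to z 162; from it an arm (z 152 to 162) runs towards +x to x = +6 over a black inverted-V saddle. The jaw between panel top (z 90) and saddle legs (z 128) is open to +x: the rail enters there.
- carrier_saddle (a point): Middle of the carrier's hook, at (0, 0, 140) mm in its frame: where the rail's axis lies when it hangs fully home. The saddle is 44 mm wide in y, apex 12 mm above this point, legs at 30 degrees to vertical ending 12 mm below it, 28 mm apart inside and 38 mm outside at the tips.
- carrier_tab (a point): Centre of the red grip tab on top of the stem, at (-34, 0, 178) mm in the carrier's frame. The tab is 20 mm (x) by 30 mm (y), from 16 mm below to 12 mm above this point. Axes as carrier.
- stand: Fixed black stand, base 150 x 80 mm, with a slot (open at the top, 16 mm wide, 35 mm deep, walls up to 45 mm above the table) along its x in which the carrier's panel stands. Origin on the table below the carrier's origin.
- rack: Fixed grey base 90 x 460 x 12 mm, origin at the centre of its underside. A steel rail, 12 mm diameter, runs along its y from -210 to +210 mm between 16 mm end posts, axis 190 mm high. Robot on its -x side; a carrier hangs with its x along the rack's x, stem towards the robot.
- rail_mid (a point): Middle of the rail, on its axis. y along the rail, from the bare end to the keeper end. Rail bare from y -200 to -52 mm; from there to +220 a blue keeper bar, 10 mm square with an upturned lip at its start, lies straight above it, underside 30 mm over the rail's axis: a hung carrier slides under it with 8 mm to spare but cannot be hooked on or lifted off there.
- mark: Fixed yellow clip, 18 x 16 mm (16 mm along the rail), on top of the keeper bar, somewhere in the middle of the rail. Origin at the centre of its underside, on the keeper, 40 mm above the rail's axis; 12 mm high. Axes as rack.
- neighbour: A second carrier, the same shape but grey with a green tab, hanging on the rail beyond the mark (60 mm or more further). Frame as carrier. Not to be disturbed.
- ink_can: Loose steel ink can, 80 mm diameter, 75 mm tall; origin at the centre of its underside.
- tape: Loose tape core lying flat, 100 mm diameter, 25 mm high; origin at the centre of its underside.
- ream: Loose white ream of paper, 210 x 297 x 50 mm, behind the rack; origin at the centre of its underside.
- solvent: Loose white bottle, 60 mm diameter, 160 mm tall; origin at the centre of its underside.

How it is judged:
On the way, in this order (a step that is already met when the one before it is completed fails the run):
1. the carrier hangs on the bare part of the rail, let go (x of carrier_saddle in the frame of rail_mid between -0.006 and 0.006 m and z of carrier_saddle in the frame of rail_mid between -0.005 and 0.005 m and angle between carrier's own z axis and vertical below 0.2 rad and angle between the x axis of carrier and the x axis of rack, either way round below 0.2 rad and contact force between the fingers and carrier below 0.05 N and linear speed of carrier below 0.03 m/s and y of carrier_saddle in the frame of rail_mid below -0.02 m), for 0.2 s.
2. the carrier has been slid along to the mark, still hanging (x of carrier_saddle in the frame of rail_mid between -0.006 and 0.006 m and z of carrier_saddle in the frame of rail_mid between -0.005 and 0.005 m and angle between carrier's own z axis and vertical below 0.2 rad and angle between the x axis of carrier and the x axis of rack, either way round below 0.2 rad and y of carrier_saddle in the frame of mark between -0.01 and 0.01 m), for 0.1 s.
At the end, for the whole second after the job is handed in: First let go hanging on the bare rail, the carrier now hangs with its saddle home (within 6 mm across, 5 mm in height), upright and square to the rail within 0.2 rad, the middle of its hook within 10 mm of the mark along the rail, released and still (all of step 2 and contact force between the fingers and carrier below 0.05 N and linear speed of carrier below 0.03 m/s); the robot touches nothing.
It fails at once if the grey carrier on the rail is disturbed (moved more than 12 mm) (distance of neighbour from where it was at the start of the episode above 0.012 m).
It fails at once if the ink can is moved more than 25 mm (distance of ink_can from where it was at the start of the episode above 0.025 m).
It fails at once if the tape is moved more than 25 mm (distance of tape from where it was at the start of the episode above 0.025 m).
It fails at once if the ream is moved more than 25 mm (distance of ream from where it was at the start of the episode above 0.025 m).
It fails at once if the solvent is moved more than 25 mm (distance of solvent from where it was at the start of the episode above 0.025 m).
It also fails if it takes over 62 s, if anything falls off the work surface, if the arm or the gripper's body presses on something with over 40 N, if the wrist force passes 120 N, or if a joint passes its speed limit or range.

## Working session

There is one attempt and no reset: what is moved stays moved. The work goes in short steps, Python scripts to look and compute and a tool call to move; the robot and the scene stay as the last step left them, time stands still between calls to the robot, and variables do not carry over. Pictures are saved under pics/ and viewed, and the job is handed in when it is done.

Besides the shell and the picture viewer there is one more tool, called in YAML: its name, and indented under it one key for each argument. play_rows: Moves the arm, as the interface text tells. Its arguments: {"type":"object","properties":{"steps":{"type":"array"},"fingers":{"type":"number"},"squeeze":{"type":"number"}},"required":["steps"]}

```bash
mkdir -p pics; ls; python3 - <<'E'
from station import manip
import cv2, pickle
s=manip.sense(); print(s)
for n in ["side","top","wrist"]:
    p=manip.snapshot(n)
    cv2.imwrite(f"pics/{n}0.png",p["img"][:,:,::-1]); print(n,p["K"],p["k1"],p["world_from_camera"],p["shot"])
    for l in ["carrier","carrier_saddle","carrier_tab","stand","rack","rail_mid","mark","neighbour","ink_can","tape","ream","solvent"]:
        try: r=manip.pinpoint(l,p); print(n,l,[(x["point"],round(x["score"],2)) for x in r[:3]])
        except Exception as e: print(l,e)
E
```

```text
pics
{'t': 0.0, 'q': array([ 1.12153172e+00,  5.28469889e-01,  1.43391749e+00, -1.89779914e-05,
        1.18139451e+00, -1.78486904e-01]), 'qd': array([-0.0002874 ,  0.00038896, -0.00172723, -0.00041592, -0.00219716,
        0.00116689]), 'tau': array([ 6.14143737e-04, -4.42354703e+01, -1.78024542e+01, -2.88341207e-04,
        8.33852071e-03, -2.08872211e-05]), 'tcp_pos': array([0.16684828, 0.60162253, 0.25532644]), 'tool_rot': array([ 1.34971953e-01,  9.90848815e-01, -1.04384605e-03, -3.29613605e-04]), 'force': array([-0.20464632,  0.06559844, -0.37646555]), 'ft_torque': array([-0.00530473, -0.0039937 ,  0.01145272]), 'finger_gap': 1.0035242532326105}
side [[457.57450146   0.         316.11115465]
 [  0.         457.57450146 252.38404162]
 [  0.           0.           1.        ]] -0.113552225474413 [[-0.96364534 -0.12577801  0.23572769  0.37558408]
 [-0.26653991  0.51380009 -0.81545444  0.7176342 ]
 [-0.01855068 -0.84863971 -0.52864592  0.63029134]
 [ 0.          0.          0.          1.        ]] 1
side carrier [([377.7, 244.3], 0.57)]
side carrier_saddle [([382.6, 194.2], 0.73)
[... 1158 characters left out ...]

top ream [([322.5, 145.7], 0.64)]
top solvent [([424.7, 185.5], 0.97)]
wrist [[331.24591093   0.         312.44518769]
 [  0.         331.24591093 235.69270843]
 [  0.           0.           1.        ]] -0.03760203106282178 [[ 2.68632151e-01  9.25389632e-01  2.67377627e-01  9.85845047e-02]
 [ 9.63242652e-01 -2.58248646e-01 -7.39677676e-02  6.22206132e-01]
 [ 6.00905005e-04  2.77419655e-01 -9.60748653e-01  3.73604308e-01]
 [ 0.00000000e+00  0.00000000e+00  0.00000000e+00  1.00000000e+00]] 3
wrist carrier []
wrist carrier_saddle []
wrist carrier_tab []
wrist stand []
wrist rack []
wrist rail_mid []
wrist mark []
wrist neighbour []
wrist ink_can []
wrist tape []
wrist ream []
wrist solvent []
```

View pics/side0.png

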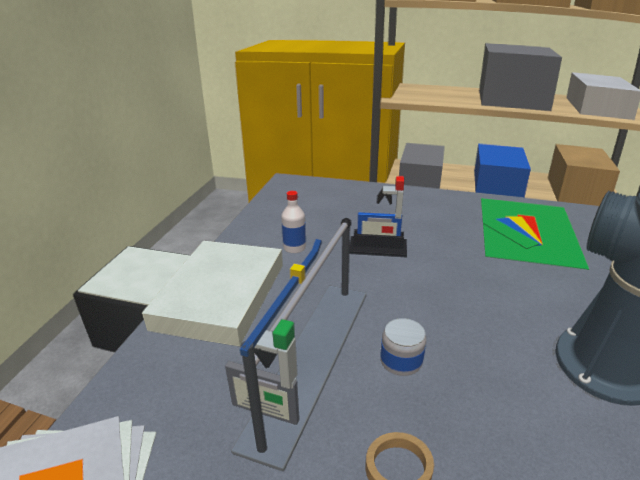

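View pics/top0.png

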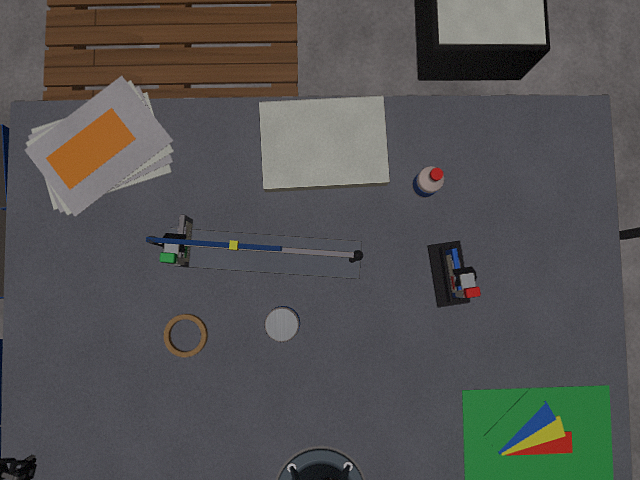

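Side view: the carrier is at about (382,220) with its red tab at (400,183), the mark is at (298,272) and the grey neighbour is at (280,370). In the top view the rail runs from (150,240) to (358,256), the mark is at (234,245) and the red tab is at (472,292). I'll zoom in next.

```bash
python3 - <<'E'
import cv2
t=cv2.imread("pics/top0.png"); s=cv2.imread("pics/side0.png")
def crop(im,x0,y0,x1,y1,k,n): cv2.imwrite(n,cv2.resize(im[y0:y1,x0:x1],None,fx=k,fy=k,interpolation=cv2.INTER_CUBIC))
crop(t,410,230,510,310,8,"pics/tc.png")
crop(t,140,205,380,290,3.3,"pics/tr.png")
crop(s,340,170,420,260,6.6,"pics/sc.png")
crop(s,225,205,375,465,2.3,"pics/sr.png")
E
```

```text
(no output)
```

View pics/tc.png

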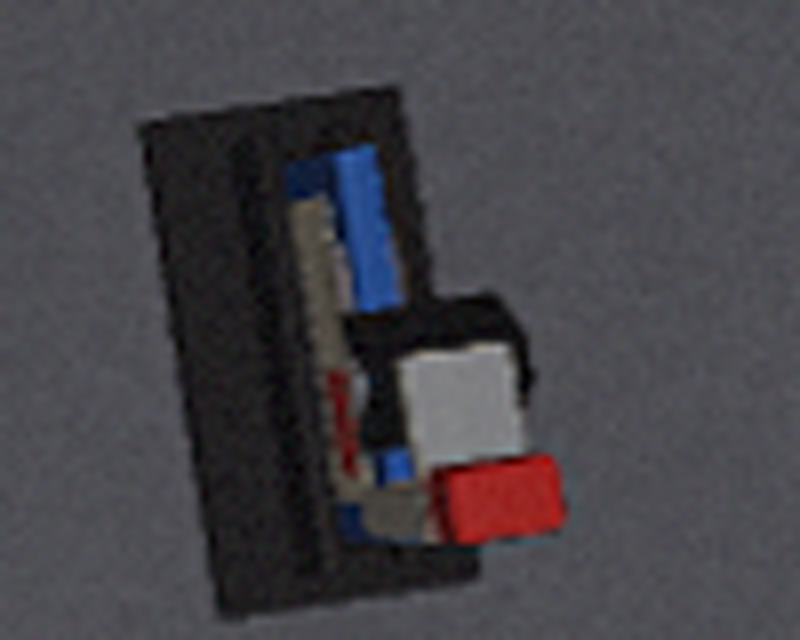

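View pics/tr.png

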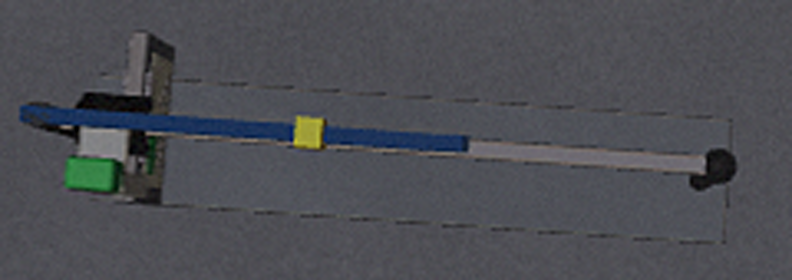

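View pics/sc.png

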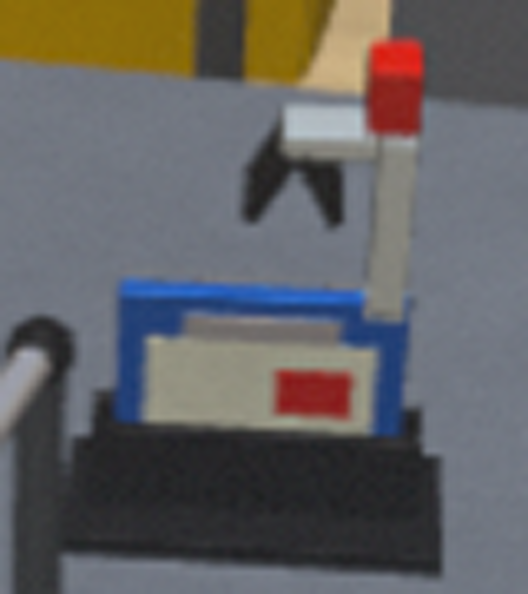

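View pics/sr.png

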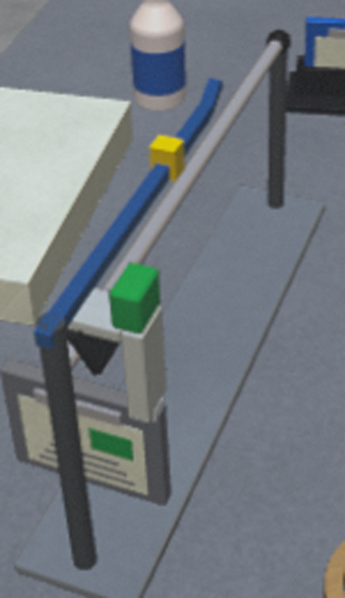

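```bash
cat > h.py <<'E'
import numpy as np, cv2
from scipy.optimize import least_squares
from scipy.spatial.transform import Rotation as R
C={}
C['side']=dict(K=np.array([[457.57450146,0,316.11115465],[0,457.57450146,252.38404162],[0,0,1]]),k1=-0.113552225474413,T=np.array([[-0.96364534,-0.12577801,0.23572769,0.37558408],[-0.26653991,0.51380009,-0.81545444,0.7176342],[-0.01855068,-0.84863971,-0.52864592,0.63029134],[0,0,0,1]]))
C['top']=dict(K=np.array([[593.54973888,0,326.38048957],[0,593.54973888,230.53599638],[0,0,1]]),k1=-0.05229216061802965,T=np.array([[-0.01859743,-0.99532059,0.09482116,0.48141098],[-0.99951152,0.01612532,-0.02677121,0.01245158],[0.02511691,-0.09527272,-0.99513429,1.42075408],[0,0,0,1]]))
def proj(P,cam):
    c=C[cam] if isinstance(cam,str) else dict(K=cam['K'],k1=cam['k1'],T=cam['world_from_camera'])
    P=np.atleast_2d(P); q=(P-c['T'][:3,3])@c['T'][:3,:3]
    s=q[:,:2]/q[:,2:]; r2=(s**2).sum(1,keepdims=True); s=s*(1+c['k1']*r2)
    return s@c['K'][:2,:2].T+c['K'][:2,2]
def ray(uv,cam):
    c=C[cam] if isinstance(cam,str) else dict(K=cam['K'],k1=cam['k1'],T=cam['world_from_camera'])
    uv=np.atleast_2d(np.array(uv,float)); s=(uv-c['K'][:2,2])/c['K'][0,0]; d=s.copy()
    for _ in range(20): d=s/(1+c['k1']*(d**2).sum(1,keepdims=True))
    d=np.c_[d,np.ones(len(d))]@c['T'][:3,:3].T
    return c['T'][:3,3],d
def onz(uv,cam,z):
    o,d=ray(uv,cam); return o+d*((z-o[2])/d[:,2])[:,None]
def pose(p,P):  # x,y,yaw,z
    P=np.atleast_2d(P).astype(float); c,s=np.cos(p[2]),np.sin(p[2])
    return np.c_[p[0]+c*P[:,0]-s*P[:,1],p[1]+s*P[:,0]+c*P[:,1],P[:,2]+p[3]]
def un(x,y,k,x0,y0): return ((x+.5)/k-.5+x0,(y+.5)/k-.5+y0)
E
cat > fit.py <<'E'
from h import *
tc=lambda x,y:un(x,y,8,410,230); tr=lambda x,y:un(x,y,3.3,140,205)
sc=lambda x,y:un(x,y,6.6,340,170); sr=lambda x,y:un(x,y,2.3,225,205)
car=[('top',tc(447,468),(-24,15,190)),('top',tc(556,456),(-24,-15,190)),('top',tc(566,530),(-44,-15,190)),('top',tc(460,543),(-44,15,190)),
('top',tc(398,358),(6,15,162)),('top',tc(508,345),(6,-15,162)),('top',tc(335,152),(65,6,90)),('top',tc(376,146),(65,-6,90)),
('side',sc(120,297),(65,6,90)),('side',sc(420,135),(-44,15,162)),('side',sc(368,130),(-24,15,162)),('side',sc(372,72),(-24,15,190)),('side',sc(421,75),(-44,15,190)),
('side',sc(283,148),(6,15,152)),('side',sc(286,138),(6,15,162))]
rk=[('top',tr(732,120),(45,-230,12)),('top',tr(724,242),(-45,-230,12)),
('side',sr(323,206),(-45,-230,12)),('side',sr(243,187),(45,-230,12)),('side',sr(17,568),(45,230,12)),('side',sr(135,597),(-45,230,12))]
line=[('top',tr(469,149.5)),('top',tr(706,164)),('side',sr(272,57)),('side',sr(180,186))]
def res(p,pts,dz,cams):
    out=[]
    for c,uv,P in pts:
        if c not in cams: continue
        out+=list(proj(pose([p[0],p[1],p[2],dz],np.array(P)/1e3),c)[0]-uv)
    return np.array(out)
def lres(p,cams):
    out=[]
    for c,uv in line:
        if c not in cams: continue
        a,b=proj(pose([*p[:3],0],[[0,-.2,.19],[0,.2,.19]]),c); n=np.array([-(b-a)[1],(b-a)[0]]);n/=np.linalg.norm(n)
        out.append(3*n@(np.array(uv)-a))
    return np.array(out)
for cams in (['top'],['side'],['top','side']):
    a=least_squares(lambda p:res(p,car,.01,cams),[.46,-.25,.15],loss='soft_l1'); print(cams,'car',a.x,np.round(a.fun,1))
    b=least_squares(lambda p:np.r_[res(p,rk,0,cams),lres(p,cams)],[.55,.1,0],loss='soft_l1'); print('rack',b.x,np.round(b.fun,1))
np.save('fit.npy',np.array([a.x,b.x]))
for n,p,z,q in (('tab',a.x,.01,(-.034,0,.178)),('saddle',a.x,.01,(0,0,.14)),('rail_mid',b.x,0,(0,0,.19)),('bare',b.x,0,(0,-.12,.19)),):
    P=pose([*p,z],q); print(n,P,proj(P,'top'),proj(P,'side'))
# mark
for uv,c in (((298.2,273.8),'side'),((234.6,242.3),'top')):
    P=onz(uv,c,.23)[0]; d=P[:2]-b.x[:2]; print('mark',P,'y in rack',-np.sin(b.x[2])*d[0]+np.cos(b.x[2])*d[1],'x',np.cos(b.x[2])*d[0]+np.sin(b.x[2])*d[1])
for uv in [(297,117),(323,119),(321,149),(294,146)]:
    P=onz(tr(*uv),'top',.242)[0]; d=P[:2]-b.x[:2]; print('mark c',-np.sin(b.x[2])*d[0]+np.cos(b.x[2])*d[1],np.cos(b.x[2])*d[0]+np.sin(b.x[2])*d[1])
E
python3 fit.py
```

```text
['top'] car [ 0.49864238 -0.31685873  0.11885541] [-0.4  0.3  0.1 -0.2  0.4  0.1 -0.5  0.6  0.1 -0.   0.2 -0.4 -0.1 -0.2
  0.  -0.2]
rack [ 0.56379726  0.12450512 -0.07869719] [-0.2 -0.6  0.2  0.2 -0.1  0.1]
['side'] car [ 0.4963845  -0.31891233  0.19479402] [-0.3 -0.3  0.2  0.4 -0.2  1.  -0.1 -0.9  0.9 -1.2 -0.   1.8 -0.2 -0.4]
rack [ 0.56091643  0.12432523 -0.09464467] [ 2.3 -1.9 -0.8 -1.5 -2.3 -2.3 -0.4  3.8 -0.8  4.4]
['top', 'side'] car [ 0.49747965 -0.31708545  0.13150164] [-0.1  0.9  0.4  0.2  0.8  0.6 -0.1  1.2  0.3  0.6  0.3  0.1 -0.3  0.4
 -0.2  0.4 -1.  -0.7 -0.7  1.1 -1.2  1.5 -1.  -0.5  0.  -0.5 -1.   2.
 -1.2 -0.3]
rack [ 0.56359865  0.1243238  -0.08111754] [-0.1 -0.3  0.2  0.5 -0.1 -2.5 -3.3 -1.8 -2.3 -1.8  0.   3.7  0.4  1.1
 -7.7  0.5]
tab [[ 0.4637732  -0.32154363  0.188     ]] [[471.66981611 292.64744018]] [[398.70448764 182.3849884 ]]
saddle [[ 0.49747965 -0.31708545  0.15      ]] [[464.28877645 276.83379578]] [[383.76003683 196.00588821]]
rail_mid [[0.56359865 0.1243238  0.19      ]] [[256.79562718 248.507903  ]] [[307.17239829 279.52814759]]
bare [[0.55387522 0.00471839 0.19      ]] [[314.56159123 252.22035067]] [[330.20766279 244.3294293 ]]
mark [0.5642689  0.16692835 0.23      ] y in rack 0.04251876324129004 x -0.002784139320151301
mark [0.5741436  0.16508616 0.23      ] y in rack 0.04148276394364552 x 0.007207355524229991
mark c 0.05001313198365698 0.010123909715544504
mark c 0.034312440427214284 0.009931751863481894
mark c 0.034130927548678934 -0.008188131010730746
mark c 0.050455354147649394 -0.00743409771091966
```

```bash
cat > go.py <<'E'
# usage: go.plan([(x,y,z,jaw_yaw_deg,nrows),...])
from h import *
from station import manip
def plan(wps,start=None):
    s=manip.sense(); p=np.array(s['tcp_pos']); r=R.from_quat(s['tool_rot'])
    print('t',round(s['t'],2),'tcp',np.round(p,4),'jawyaw',round(np.degrees(np.arctan2(*r.as_matrix()[[1,0],1])),2),'F',np.round(s['force'],1),'gap',round(s['finger_gap'],3))
    for x,y,z,yw,n in wps:
        a=np.radians(yw); Y=np.array([np.cos(a),np.sin(a),0]); Z=np.array([0,0,-1.]); X=np.cross(Y,Z)
        rt=R.from_matrix(np.c_[X,Y,Z]); dv=(r.inv()*rt).as_rotvec()/n; dp=(np.array([x,y,z])-p)/n
        out=[]
        for i in range(n):
            l=r.inv().apply(dp); out.append([round(v,4) for v in l]+[round(v,2) for v in np.degrees(dv)]); r=r*R.from_rotvec(dv); p=p+dp
        print('[['+',\n'.join(str(o) for o in out)+']]')
E
python3 - <<'E'
import go
go.plan([(.40,.25,.33,85,9),(.44,-.1,.33,97.7,7),(.464,-.30,.30,97.7,5)])
E
```

```text
t 1.95 tcp [0.1672 0.6022 0.2563] jawyaw 74.48 F [-0.1  0.4  0.1] gap 1.0
[[[np.float64(-0.0354), np.float64(-0.0308), np.float64(-0.0082), np.float64(0.0), np.float64(0.0), np.float64(-1.17)],
[np.float64(-0.0348), np.float64(-0.0315), np.float64(-0.0082), np.float64(0.0), np.float64(0.0), np.float64(-1.17)],
[np.float64(-0.0341), np.float64(-0.0322), np.float64(-0.0082), np.float64(0.0), np.float64(0.0), np.float64(-1.17)],
[np.float64(-0.0334), np.float64(-0.0329), np.float64(-0.0082), np.float64(0.0), np.float64(0.0), np.float64(-1.17)],
[np.float64(-0.0328), np.float64(-0.0336), np.float64(-0.0082), np.float64(0.0), np.float64(0.0), np.float64(-1.17)],
[np.float64(-0.0321), np.float64(-0.0342), np.float64(-0.0082), np.float64(0.0), np.float64(0.0), np.float64(-1.17)],
[np.float64(-0.0314), np.float64(-0.0349), np.float64(-0.0082), np.float64(0.0), np.float64(0.0), np.float64(-1.17)],
[np.float64(-0.0307), np.float64(-0.0355), np.float64(-0.0082), np.float64(0.0), np.float64(0.0), np.float64(-1.17)],
[np.float64(-0.0299), np.float64(-0.0361), np.float64(-0.0082), np.float64(0.0),
[... 724 characters left out ...]
4(-1.81)],
[np.float64(-0.0006), np.float64(-0.0503), np.float64(0.0), np.float64(-0.0), np.float64(-0.0), np.float64(-1.81)]]]
[[[np.float64(0.0006), np.float64(-0.0403), np.float64(0.006), np.float64(-0.0), np.float64(0.0), np.float64(0.0)],
[np.float64(0.0006), np.float64(-0.0403), np.float64(0.006), np.float64(-0.0), np.float64(0.0), np.float64(0.0)],
[np.float64(0.0006), np.float64(-0.0403), np.float64(0.006), np.float64(-0.0), np.float64(0.0), np.float64(0.0)],
[np.float64(0.0006), np.float64(-0.0403), np.float64(0.006), np.float64(-0.0), np.float64(0.0), np.float64(0.0)],
[np.float64(0.0006), np.float64(-0.0403), np.float64(0.006), np.float64(-0.0), np.float64(0.0), np.float64(0.0)]]]
```

play_rows:
  steps:
    - [[-0.035,-0.031,-0.008,0,0,-1.2],[-0.035,-0.031,-0.008,0,0,-1.2],[-0.034,-0.032,-0.008,0,0,-1.2],[-0.033,-0.033,-0.008,0,0,-1.2],[-0.033,-0.034,-0.008,0,0,-1.2],[-0.032,-0.034,-0.008,0,0,-1.2],[-0.031,-0.035,-0.008,0,0,-1.2],[-0.031,-0.035,-0.008,0,0,-1.2],[-0.03,-0.036,-0.008,0,0,-1.2],[-0.01,-0.049,0,0,0,-1.8]]
  fingers: 1
  squeeze: 40

```text
t: 3.2
tcp_pos: [0.4087, 0.2006, 0.3293]
tool_rot: [0.025, 1.0, 0.0, 0.002]
force: [0.1, -0.6, -0.1]
finger_gap: 1.0
```

play_rows:
  steps:
    - [[-0.009,-0.05,0,0,0,-1.8],[-0.007,-0.05,0,0,0,-1.8],[-0.005,-0.05,0,0,0,-1.8],[-0.004,-0.05,0,0,0,-1.8],[-0.002,-0.05,0,0,0,-1.8],[0,-0.05,0,0,0,-1.8],[0,-0.05,0.008,0,0,0],[0,-0.05,0.008,0,0,0],[0,-0.05,0.008,0,0,0],[0,-0.04,0.008,0,0,0]]

```text
t: 4.45
tcp_pos: [0.4678, -0.2884, 0.2962]
tool_rot: [-0.068, 0.998, -0.0, 0.0]
force: [0.4, 0.1, 0.1]
finger_gap: 1.002
```

```bash
cat > look.py <<'E'
from h import *
from station import manip
def draw(im,P,cam,edges,col):
    uv=proj(P,cam)
    for a,b in edges:
        if np.abs(uv[[a,b]]).max()<3000: cv2.line(im,tuple(int(round(v*16)) for v in uv[a]),tuple(int(round(v*16)) for v in uv[b]),col,1,cv2.LINE_AA,4)
def box(x0,x1,y0,y1,z0,z1):
    P=np.array([[x,y,z] for x in (x0,x1) for y in (y0,y1) for z in (z0,z1)])/1e3
    E=[(i,j) for i in range(8) for j in range(i+1,8) if bin(i^j).count('1')==1]
    return P,E
CAR=[box(-47,65,-6,6,0,90),box(-44,-30,-15,15,90,162),box(-44,6,-15,15,152,162),box(-44,-24,-15,15,162,190)]
def carrier(im,p,cam,col=(0,255,0)):
    for P,E in CAR: draw(im,pose(p,P),cam,E,col)
def rack(im,b,cam,my=.042,col=(0,255,255)):
    for P,E in [box(-45,45,-230,230,0,12),box(-9,9,my*1e3-8,my*1e3+8,230,242),box(-5,5,-52,220,220,230)]: draw(im,pose([*b,0],P),cam,E,col)
    draw(im,pose([*b,0],[[0,-.2,.19],[0,.2,.19]]),cam,[(0,1)],(255,0,255))
E
python3 - <<'E'
from look import *
f=np.load('fit.npy')
p=manip.snapshot('wrist'); im=p['img'][:,:,::-1].copy(); cv2.imwrite('pics/w1.png',im)
import pickle; pickle.dump({k:p[k] for k in('K','k1','world_from_camera')},open('w1.pkl','wb'))
carrier(im,[*f[0],.01],p); cv2.imwrite('pics/w1o.png',im)
for l in ["carrier_saddle","carrier_tab"]: print(l,[(x["point"],round(x["score"],2)) for x in manip.pinpoint(l,p)])
print(proj(pose([*f[0],.01],[[-.034,0,.178],[0,0,.14]]),p))
im=cv2.imread('pics/top0.png'); carrier(im,[*f[0],.01],'top'); rack(im,f[1],'top'); cv2.imwrite('pics/top0o.png',cv2.resize(im[200:320,140:520],None,fx=2.1,fy=2.1))
im=cv2.imread('pics/side0.png'); carrier(im,[*f[0],.01],'side'); rack(im,f[1],'side'); cv2.imwrite('pics/side0o.png',cv2.resize(im[170:470,220:430],None,fx=2,fy=2))
E
```

```text
carrier_saddle [([276.7, 257.8], 0.84)]
carrier_tab [([267.2, 230.5], 0.56), ([286.5, 216.8], 0.45)]
[[265.04823011 232.05807742]
 [272.67427581 258.77470133]]
```

View pics/w1o.png

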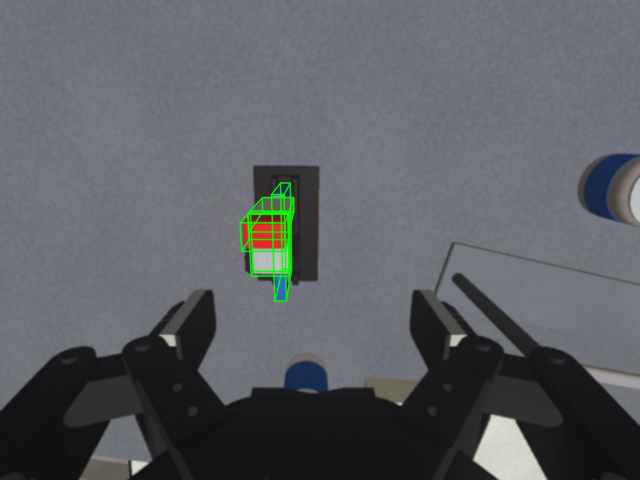

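View pics/top0o.png

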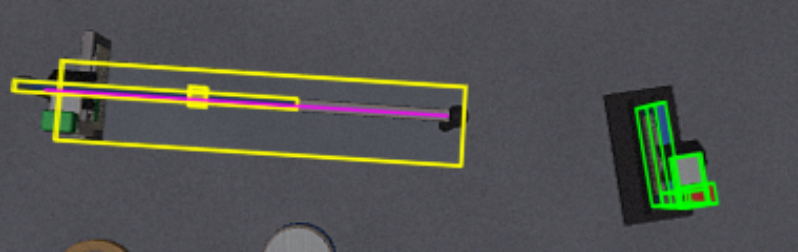

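View pics/side0o.png

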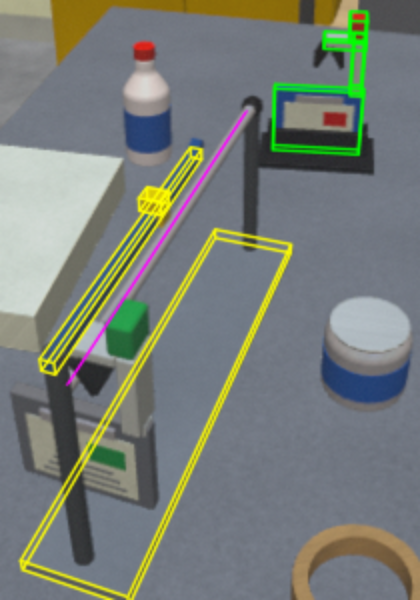

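play_rows:
  steps:
    - [[0.003,-0.011,0.01,0,0,0],[0.003,-0.011,0.015,0,0,0],[0.0025,-0.01,0.015,0,0,0],[0,0,0.005,0,0,0],[0,0,0,0,0,0]]

```text
t: 5.22
tcp_pos: [0.4633, -0.3186, 0.2506]
tool_rot: [-0.069, 0.998, 0.001, -0.0]
force: [-0.4, -0.3, -0.2]
finger_gap: 0.999
```

```bash
python3 - <<'E'
from look import *
import go
go.plan([])
f=np.load('fit.npy')
p=manip.snapshot('wrist'); im=p['img'][:,:,::-1].copy(); cv2.imwrite('pics/w2.png',im)
import pickle; pickle.dump({k:p[k] for k in('K','k1','world_from_camera')},open('w2.pkl','wb'))
carrier(im,[*f[0],.01],p); cv2.imwrite('pics/w2o.png',np.vstack([cv2.resize(im[140:330,200:400],None,fx=3,fy=3)]))
cv2.imwrite('pics/w2c.png',np.vstack([cv2.resize(cv2.imread('pics/w2.png')[140:330,200:400],None,fx=3,fy=3)]))
for l in ["carrier_saddle","carrier_tab"]: print(l,[(x["point"],round(x["score"],2)) for x in manip.pinpoint(l,p)])
print(proj(pose([*f[0],.01],[[-.034,0,.178],[0,0,.14]]),p))
E
```

```text
t 5.22 tcp [ 0.4633 -0.3186  0.2506] jawyaw 97.88 F [-0.4 -0.3 -0.2] gap 0.999
carrier_saddle [([307.0, 288.1], 0.71)]
carrier_tab [([305.3, 264.6], 0.74)]
[[304.99886067 267.23441273]
 [306.0880359  291.88175939]]
```

View pics/w2o.png

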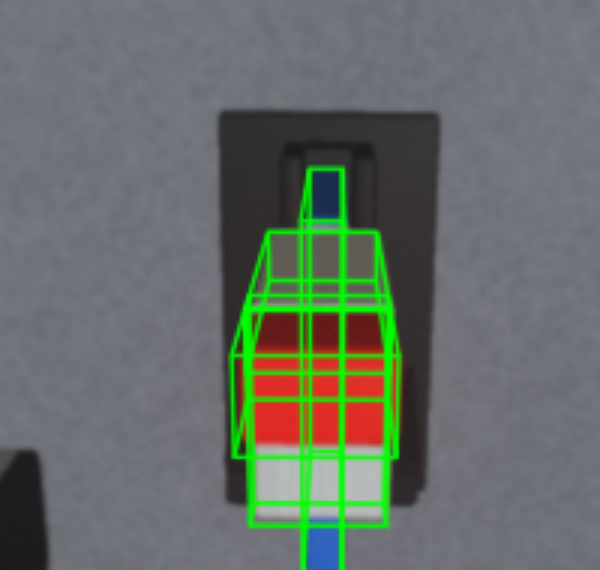

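View pics/w2c.png

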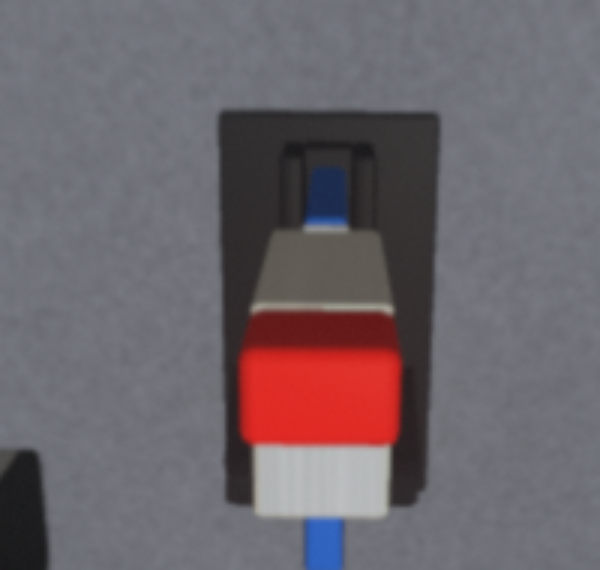

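play_rows:
  steps:
    - [[0.001,-0.002,0.01,0,0,0],[0,0,0.015,0,0,0],[0,0,0.015,0,0,0],[0,0,0.01,0,0,0],[0,0,0.005,0,0,0],[0,0,0,0,0,0]]

```text
t: 6.12
tcp_pos: [0.4628, -0.3211, 0.1959]
tool_rot: [-0.069, 0.998, 0.0, -0.0]
force: [-0.1, -0.5, 0.3]
finger_gap: 1.001
```

play_rows:
  steps:
    - [[0,0,0,0,0,0],[0,0,0,0,0,0],[0,0,0,0,0,0],[0,0,0,0,0,0],[0,0,0,0,0,0],[0,0,0,0,0,0]]
  fingers: 0
  squeeze: 50

```text
t: 6.88
tcp_pos: [0.463, -0.3215, 0.1969]
tool_rot: [-0.069, 0.998, -0.0, 0.0]
force: [-2.2, 0.2, 5.5]
finger_gap: 0.34
```

```bash
python3 - <<'E'
from look import *
import go
go.plan([])
p=manip.snapshot('wrist'); cv2.imwrite('pics/w3.png',p['img'][:,:,::-1])
p=manip.snapshot('side'); cv2.imwrite('pics/s3.png',cv2.resize(p['img'][120:280,300:460,::-1],None,fx=3.5,fy=3.5))
E
```

```text
t 6.88 tcp [ 0.463  -0.3215  0.1969] jawyaw 97.89 F [-2.2  0.2  5.5] gap 0.34
```

View pics/w3.png

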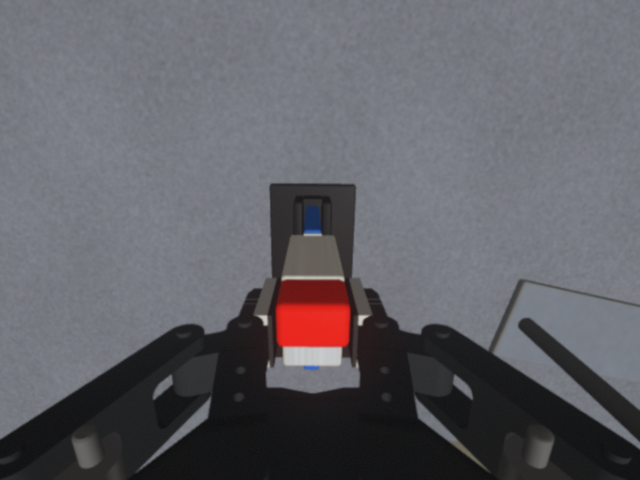

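View pics/s3.png

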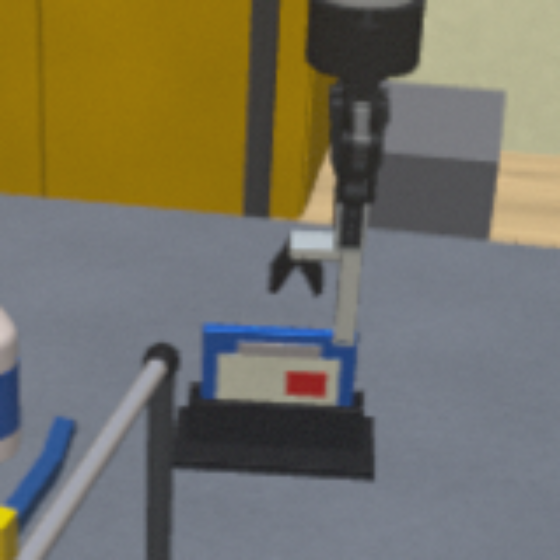

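play_rows:
  steps:
    - [[0,0,-0.005,0,0,0],[0,0,-0.01,0,0,0],[0,0,-0.015,0,0,0],[0,0,-0.015,0,0,0],[0,0,-0.015,0,0,0],[0,0,-0.015,0,0,0],[0,0,-0.015,0,0,0],[0,0,0,0,0,0]]

```text
t: 7.98
tcp_pos: [0.4636, -0.3218, 0.2881]
tool_rot: [-0.069, 0.998, -0.001, 0.001]
force: [-0.3, 0.0, -2.9]
finger_gap: 0.342
```

```bash
sed -i 's/round(v,4) for v in l/float(round(v,4)) for v in l/; s/round(v,2) for v in np.degrees/float(round(v,2)) for v in np.degrees/' go.py; python3 - <<'E'
from look import *
import go
go.plan([(.405,-.22,.287,95,5),(.4104,.0112,.287,85.5,9)])
p=manip.snapshot('side'); cv2.imwrite('pics/s4.png',cv2.resize(p['img'][120:280,300:460,::-1],None,fx=3.5,fy=3.5))
E
```

```text
t 7.97 tcp [ 0.4636 -0.3218  0.2881] jawyaw 97.88 F [-0.3  0.  -2.9] gap 0.342
[[[0.0088, 0.0218, 0.0001, -0.04, 0.03, 0.58],
[0.009, 0.0217, 0.0001, -0.04, 0.03, 0.58],
[0.0092, 0.0216, 0.0002, -0.04, 0.03, 0.58],
[0.0095, 0.0215, 0.0002, -0.04, 0.03, 0.58],
[0.0097, 0.0214, 0.0002, -0.04, 0.03, 0.58]]]
[[[-0.0028, 0.0255, -0.0, -0.0, 0.0, 1.06],
[-0.0024, 0.0256, -0.0, -0.0, 0.0, 1.06],
[-0.0019, 0.0256, -0.0, -0.0, 0.0, 1.06],
[-0.0014, 0.0257, -0.0, -0.0, 0.0, 1.06],
[-0.0009, 0.0257, -0.0, -0.0, 0.0, 1.06],
[-0.0005, 0.0257, -0.0, -0.0, 0.0, 1.06],
[-0.0, 0.0257, -0.0, -0.0, 0.0, 1.06],
[0.0005, 0.0257, -0.0, -0.0, 0.0, 1.06],
[0.0009, 0.0257, -0.0, -0.0, 0.0, 1.06]]]
```

View pics/s4.png

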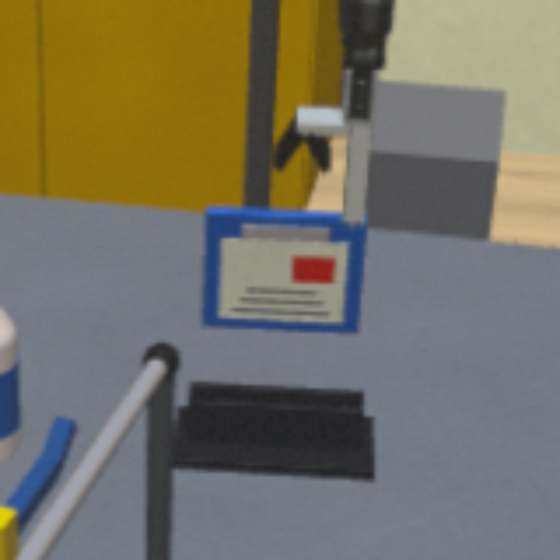

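The carrier is out of the stand, upright and held by its tab. Next I move it to the pre-hook position.

play_rows:
  steps:
    - [[0.009,0.022,0,0,0,0.6],[0.009,0.022,0,0,0,0.6],[0.009,0.0215,0,0,0,0.6],[0.0095,0.0215,0,0,0,0.6],[0.0095,0.0215,0,0,0,0.6],[-0.003,0.0255,0,0,0,1.0],[-0.002,0.0255,0,0,0,1.0],[-0.002,0.0255,0,0,0,1.0],[-0.001,0.0255,0,0,0,1.0],[-0.001,0.0255,0,0,0,1.0]]

```text
t: 9.28
tcp_pos: [0.4066, -0.0898, 0.2858]
tool_rot: [0.001, 1.0, 0.0, -0.001]
force: [-0.0, -0.2, -3.4]
finger_gap: 0.336
```

play_rows:
  steps:
    - [[-0.0005,0.0257,0,0,0,1.0],[0,0.0257,0,0,0,1.1],[0.0005,0.0257,0,0,0,1.1],[0.001,0.0257,0,0,0,1.1],[0,0,0.009,0,0,0],[0,0,0.009,0,0,0],[0,0,0,0,0,0]]

```text
t: 10.15
tcp_pos: [0.4084, 0.0114, 0.2672]
tool_rot: [0.039, 0.999, 0.0, -0.002]
force: [0.3, -0.6, -2.7]
finger_gap: 0.346
```

```bash
python3 - <<'E'
from look import *
import go
go.plan([])
s=manip.sense(); b=[.5638,.1245,-.0787]
for n in ('side','top','wrist'):
    p=manip.snapshot(n); im=p['img'][:,:,::-1].copy(); cv2.imwrite(f'pics/{n}5.png',im)
    t=s['tcp_pos']; yaw=np.radians(-4.5); cp=[t[0]+.034*np.cos(yaw),t[1]+.034*np.sin(yaw),yaw,t[2]-.187]
    carrier(im,cp,p); rack(im,b,p)
    if n=='side': im=cv2.resize(im[150:400,230:440],None,fx=2.4,fy=2.4)
    if n=='top': im=cv2.resize(im[190:330,140:380],None,fx=3.2,fy=3.2)
    cv2.imwrite(f'pics/{n}5o.png',im)
E
```

```text
t 10.15 tcp [0.4084 0.0114 0.2672] jawyaw 85.53 F [ 0.3 -0.6 -2.7] gap 0.346
```

View pics/side5o.png

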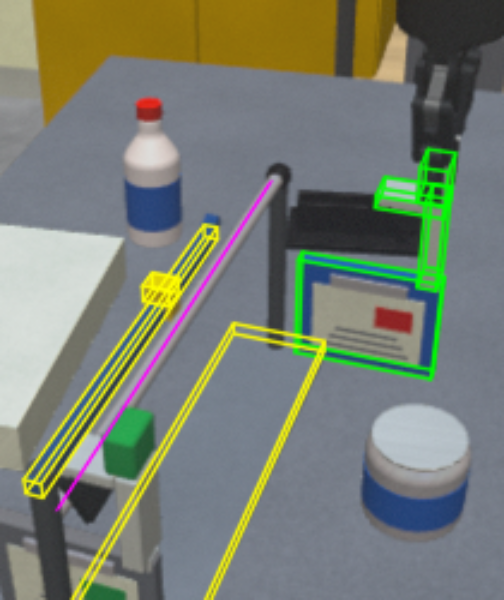

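View pics/top5o.png

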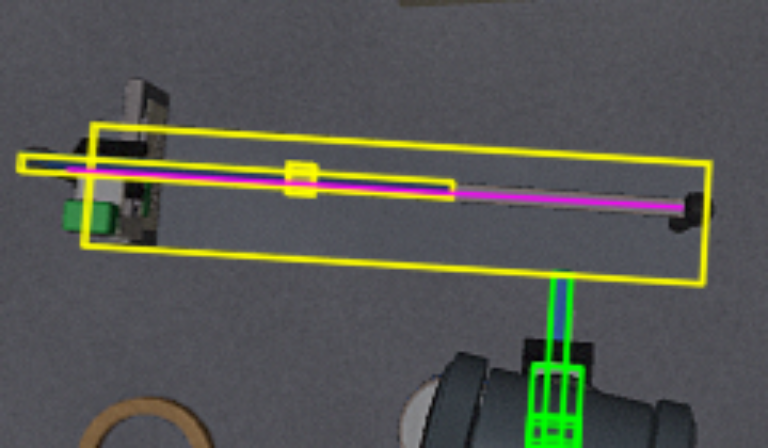

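View pics/wrist5o.png

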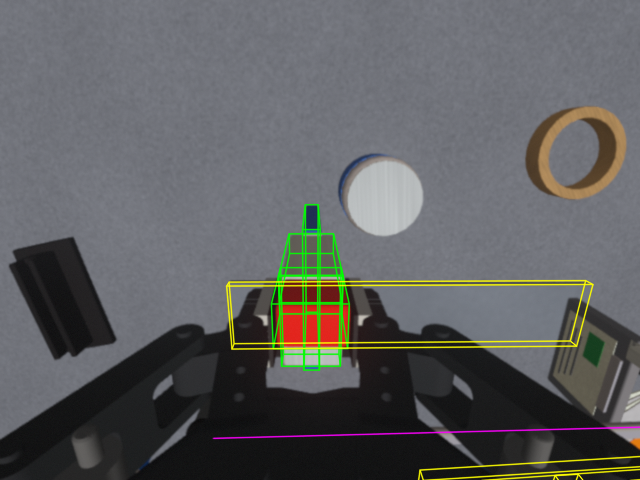

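```bash
python3 - <<'E'
from look import *
b=[.5638,.1245,-.0787]
im=cv2.imread('pics/top0.png'); k=8
def crop(im,x0,y0,x1,y1,k,lines,cam):
    z=cv2.resize(im[y0:y1,x0:x1],None,fx=k,fy=k,interpolation=cv2.INTER_CUBIC); z=np.clip(z*1.5,0,255).astype(np.uint8); w=z.copy()
    for P in lines:
        uv=(proj(pose([*b,0],P),cam)-[x0,y0]+.5)*k-.5
        cv2.line(w,*[tuple(int(v) for v in q) for q in uv],(255,0,255),1)
    return z,w
L=[[[s*.006,-.2,.19],[s*.006,.2,.19]] for s in(-1,1)]+[[[s*.008,-.21,.0],[s*.008,-.21,.19]] for s in(-1,1)]+[[[.045*s,-.23,.012],[.045*s,.23,.012]] for s in (-1,1)]
z,w=crop(im,278,225,368,285,7,L,'top'); cv2.imwrite('pics/zt.png',z[:,:]);cv2.imwrite('pics/zto.png',w)
im=cv2.imread('pics/side0.png')
z,w=crop(im,290,205,380,305,6,L,'side'); cv2.imwrite('pics/zs.png',w)
E
```

```text
(no output)
```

View pics/zto.png

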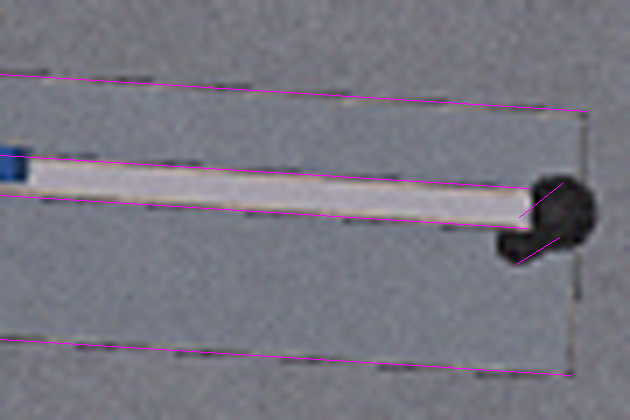

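View pics/zs.png

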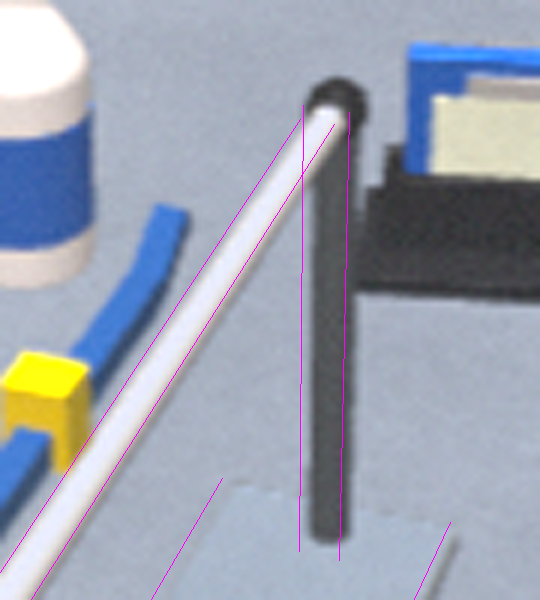

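play_rows:
  steps:
    - [[-0.014,0,0,0,0,0],[-0.014,0,0,0,0,0],[-0.014,0,0,0,0,0],[-0.014,0,0,0,0,0],[-0.014,0,0,0,0,0],[-0.014,0,0,0,0,0],[-0.014,0,0,0,0,0],[-0.014,0,0,0,0,0],[0,0,0,0,0,0]]

```text
t: 11.42
tcp_pos: [0.5222, 0.003, 0.2683]
tool_rot: [0.039, 0.999, -0.0, 0.001]
force: [-0.9, -0.4, -3.5]
finger_gap: 0.339
```

```bash
python3 - <<'E'
from look import *
import go
go.plan([])
for n in ('side','wrist'):
    p=manip.snapshot(n); im=p['img'][:,:,::-1].copy()
    if n=='side': im=cv2.resize(im[150:320,270:420],None,fx=3.5,fy=3.5)
    cv2.imwrite(f'pics/{n}6.png',im)
E
```

```text
t 11.43 tcp [0.5222 0.003  0.2683] jawyaw 85.58 F [-0.9 -0.4 -3.5] gap 0.339
```

View pics/side6.png

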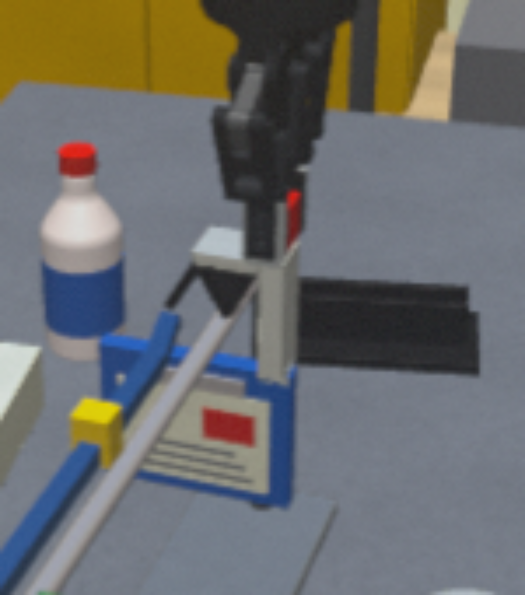

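View pics/wrist6.png

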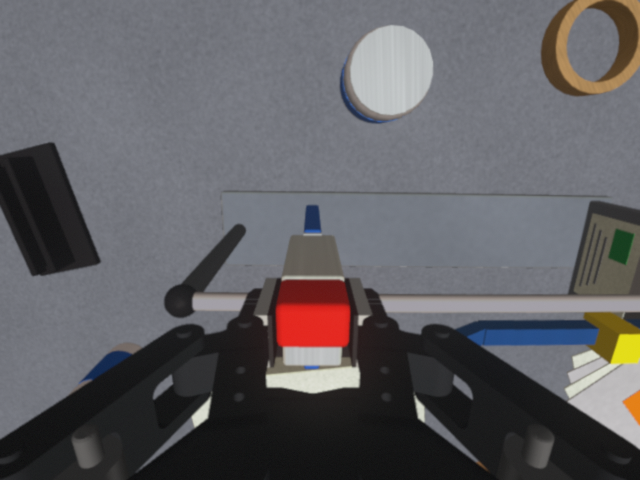

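play_rows:
  steps:
    - [[-0.0,0,0.005,0,0,0],[0,0,0.006,0,0,0],[0,0,0.006,0,0,0],[0,0,0.005,0,0,0],[0,0,0.003,0,0,0],[0,0,0.002,0,0,0]]

```text
t: 12.28
tcp_pos: [0.5205, 0.0033, 0.2411]
tool_rot: [0.039, 0.999, 0.0, -0.001]
force: [-1.7, -0.4, -0.5]
finger_gap: 0.341
```

```bash
python3 - <<'E'
from look import *
import go
go.plan([])
for n in ('side',):
    p=manip.snapshot(n); im=p['img'][:,:,::-1].copy()
    if n=='side': im=cv2.resize(im[150:320,270:420],None,fx=3.5,fy=3.5)
    cv2.imwrite(f'pics/{n}7.png',im)
E
```

```text
t 12.28 tcp [0.5205 0.0033 0.2411] jawyaw 85.58 F [-1.7 -0.4 -0.5] gap 0.341
```

View pics/side7.png

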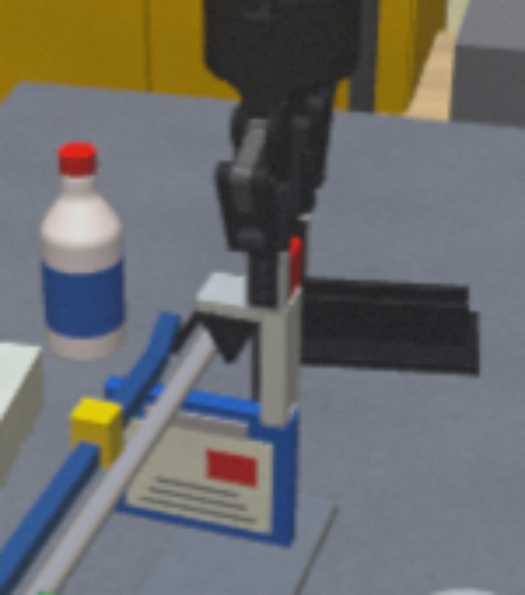

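play_rows:
  steps:
    - [[0.0015,0,0.0005,0,0,0],[0.001,0,0.001,0,0,0],[0,0,0.001,0,0,0],[0,0,0.0005,0,0,0],[0,0,0,0,0,0]]

```text
t: 12.95
tcp_pos: [0.5184, 0.0035, 0.2383]
tool_rot: [0.039, 0.999, -0.0, 0.0]
force: [-0.3, 0.3, -3.0]
finger_gap: 0.345
```

play_rows:
  steps:
    - [[0,0,0.001,0,0,0],[0,0,0.001,0,0,0],[0,0,0,0,0,0]]

```text
t: 13.32
tcp_pos: [0.518, 0.0035, 0.2368]
tool_rot: [0.039, 0.999, -0.0, -0.0]
force: [-2.7, -0.2, 2.0]
finger_gap: 0.339
```

play_rows:
  steps:
    - [[0.0005,0,0,0,0,0],[0,0,0,0,0,0],[0,0,0,0,0,0],[0,0,0,0,0,0],[0,0,0,0,0,0],[0,0,0,0,0,0]]
  fingers: 0.55

```text
t: 14.08
tcp_pos: [0.5179, 0.0035, 0.2363]
tool_rot: [0.039, 0.999, 0.0, 0.0]
force: [-0.1, 0.5, 0.4]
finger_gap: 0.552
```

```bash
python3 - <<'E'
from look import *
import go
go.plan([])
for n in ('side','wrist'):
    p=manip.snapshot(n); im=p['img'][:,:,::-1].copy()
    if n=='side': im=cv2.resize(im[150:320,270:420],None,fx=3.5,fy=3.5)
    cv2.imwrite(f'pics/{n}8.png',im)
E
```

```text
t 14.07 tcp [0.5179 0.0035 0.2363] jawyaw 85.59 F [-0.1  0.5  0.4] gap 0.552
```

View pics/side8.png

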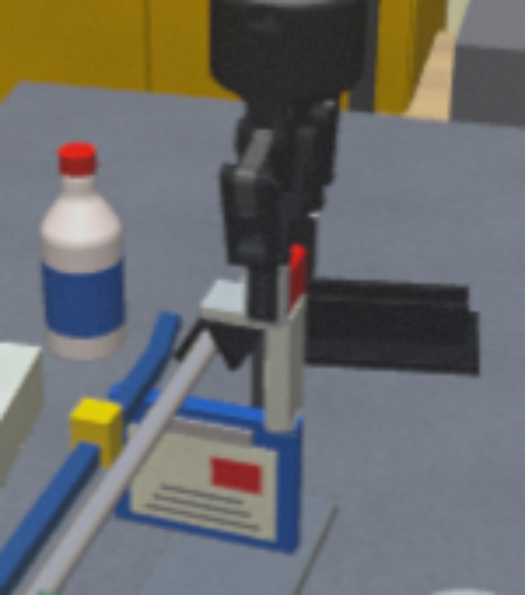

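View pics/wrist8.png

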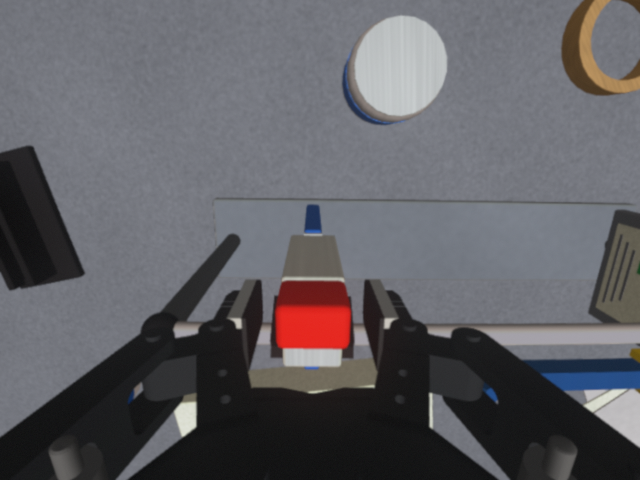

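play_rows:
  steps:
    - [[0,0,0,0,0,0],[0,0,0,0,0,0],[0,0,0,0,0,0],[0,0,0,0,0,0],[0,0,0,0,0,0]]
  fingers: 0
  squeeze: 20

```text
t: 14.8
tcp_pos: [0.5178, 0.0035, 0.2364]
tool_rot: [0.039, 0.999, -0.0, -0.0]
force: [-1.0, 0.1, 1.1]
finger_gap: 0.349
```

play_rows:
  steps:
    - [[0,0.002,0,0,0,0],[0,0.006,0,0,0,0],[0,0.006,0,0,0,0],[0,0.006,0,0,0,0],[0,0,0,0,0,0]]

```text
t: 15.42
tcp_pos: [0.5196, 0.0246, 0.2364]
tool_rot: [0.038, 0.999, 0.001, 0.0]
force: [0.2, 1.1, 1.9]
finger_gap: 0.346
```

play_rows:
  steps:
    - [[0,0.01,0,0,0,0],[0,0.01,0,0,0,0],[0,0.01,0,0,0,0],[0,0.01,0,0,0,0],[0,0.01,0,0,0,0],[0,0.01,0,0,0,0],[0,0,0,0,0,0]]

```text
t: 16.3
tcp_pos: [0.5247, 0.0847, 0.2364]
tool_rot: [0.038, 0.999, 0.001, 0.001]
force: [3.7, 1.8, -0.5]
finger_gap: 0.347
```

```bash
python3 - <<'E'
from look import *
import go
go.plan([])
for n in ('side','wrist'):
    p=manip.snapshot(n); im=p['img'][:,:,::-1].copy()
    if n=='side': im=cv2.resize(im[180:430,220:410],None,fx=2.4,fy=2.4)
    cv2.imwrite(f'pics/{n}9.png',im)
E
```

```text
t 16.3 tcp [0.5247 0.0847 0.2364] jawyaw 85.64 F [ 3.7  1.8 -0.5] gap 0.347
```

View pics/side9.png

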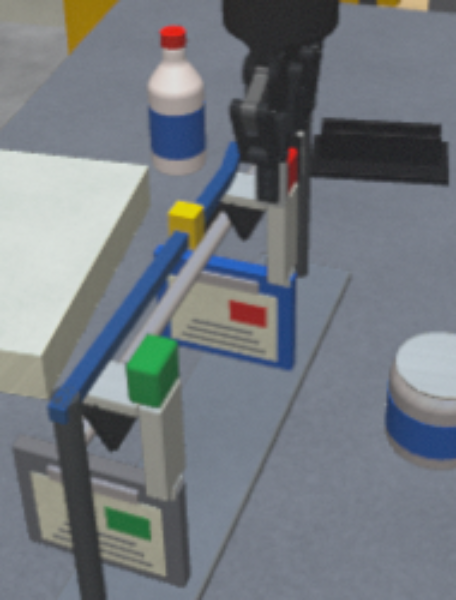

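View pics/wrist9.png

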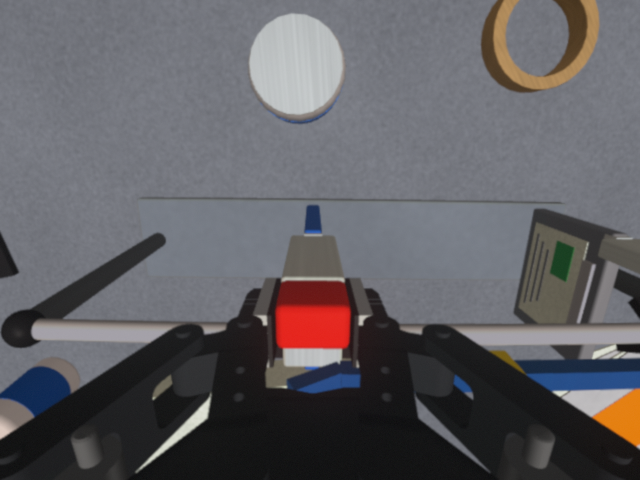

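```bash
python3 - <<'E'
from look import *
b=[.5638,.1245,-.0787]; tr=lambda x,y:un(x,y,3.3,140,205)
for uv in [(66,157),(121,159),(117,193),(65,190)]:
    P=onz(tr(*uv),'top',.240)[0]; d=P[:2]-b[:2]; print(-np.sin(b[2])*d[0]+np.cos(b[2])*d[1],np.cos(b[2])*d[0]+np.sin(b[2])*d[1])
E
```

```text
0.18705069526830004 -0.022567244549378244
0.15387236649213665 -0.021694625138086676
0.15457918293667888 -0.04223322446087933
0.18595609364715632 -0.04239645198078912
```

play_rows:
  steps:
    - [[-0.0007,0.01,0,0,0,0],[0,0.01,0,0,0,0],[0,0.01,0,0,0,0],[0,0.01,0,0,0,0],[0,0.01,0,0,0,0],[0,0,0,0,0,0]]

```text
t: 17.15
tcp_pos: [0.529, 0.1346, 0.2365]
tool_rot: [0.038, 0.999, 0.001, 0.001]
force: [5.3, 0.5, 0.1]
finger_gap: 0.35
```

play_rows:
  steps:
    - [[-0.0015,0.008,0,0,0,0],[0,0.009,0,0,0,0],[0,0.009,0,0,0,0],[0,0.009,0,0,0,0],[0,0,0,0,0,0]]

```text
t: 17.77
tcp_pos: [0.5323, 0.1694, 0.2363]
tool_rot: [0.038, 0.999, 0.001, -0.0]
force: [0.3, 0.9, 2.5]
finger_gap: 0.347
```

```bash
python3 - <<'E'
from look import *
import go
go.plan([])
b=[.5638,.1245,-.0787]
s=manip.sense(); d=s['tcp_pos'][:2]-np.array(b[:2]); print('xr,yr',np.cos(b[2])*d[0]+np.sin(b[2])*d[1],-np.sin(b[2])*d[0]+np.cos(b[2])*d[1])
for n in ('side','wrist','top'):
    p=manip.snapshot(n); im=p['img'][:,:,::-1].copy()
    print(n,[(l,[(x['point'],x['score']) for x in manip.pinpoint(l,p)[:1]]) for l in('mark','carrier_saddle')])
    if n=='side': im=cv2.resize(im[180:430,220:410],None,fx=2.4,fy=2.4)
    if n=='top': im=cv2.resize(im[190:330,140:380],None,fx=3.2,fy=3.2)
    cv2.imwrite(f'pics/{n}10.png',im)
E
```

```text
t 17.77 tcp [0.5323 0.1694 0.2363] jawyaw 85.62 F [0.3 0.9 2.5] gap 0.347
xr,yr -0.034935696800949836 0.0422341955982334
side [('mark', [([299.3, 274.0], 0.53)]), ('carrier_saddle', [([295.5, 292.4], 0.7)])]
wrist [('mark', [([314.6, 383.9], 0.59)]), ('carrier_saddle', [([310.1, 252.7], 0.19)])]
top [('mark', []), ('carrier_saddle', [])]
```

View pics/side10.png

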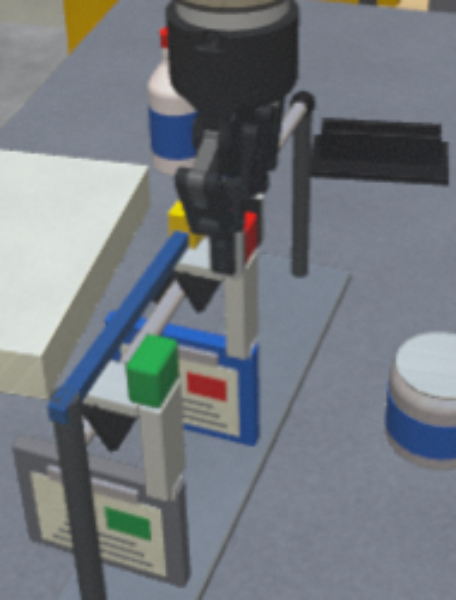

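View pics/wrist10.png

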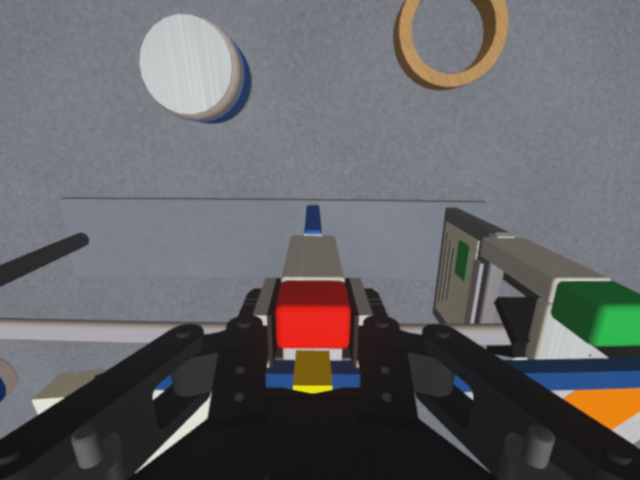

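View pics/top10.png

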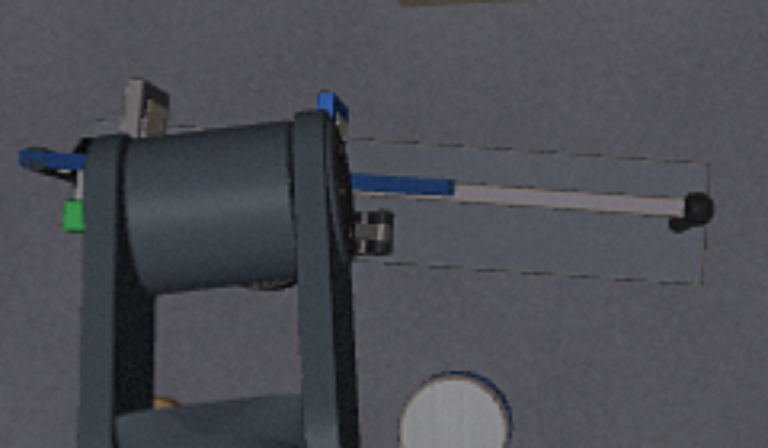

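play_rows:
  steps:
    - [[0,0,0,0,0,0],[0,0,0,0,0,0],[0,0,0,0,0,0],[0,0,0,0,0,0],[0,0,0,0,0,0]]
  fingers: 0.65

```text
t: 18.85
tcp_pos: [0.5327, 0.1677, 0.2362]
tool_rot: [0.039, 0.999, -0.0, -0.0]
force: [0.2, -0.3, 0.7]
finger_gap: 0.649
```

```bash
python3 - <<'E'
from look import *
import go
go.plan([])
p=manip.snapshot('wrist'); im=p['img'][:,:,::-1].copy(); cv2.imwrite(f'pics/wrist11.png',im)
E
```

```text
t 18.85 tcp [0.5327 0.1677 0.2362] jawyaw 85.58 F [ 0.2 -0.3  0.7] gap 0.649
```

View pics/wrist11.png

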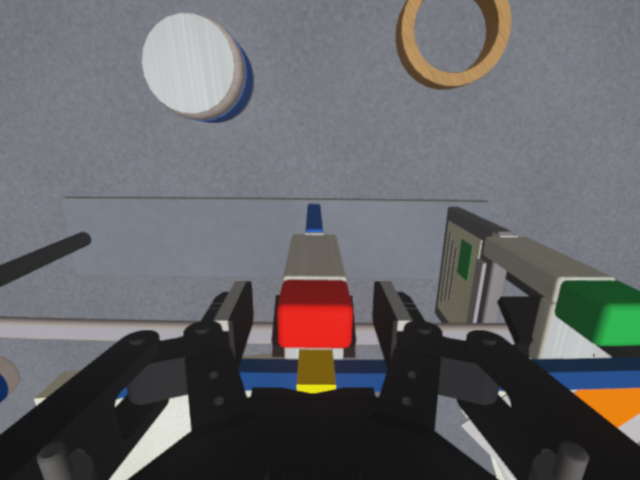

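The carrier is released, with clearance on both sides. The tab is centred at column 315 and the mark at 316. I'll lift straight up, then back away.

play_rows:
  steps:
    - [[0,0,-0.006,0,0,0],[0,0,-0.012,0,0,0],[0,0,-0.015,0,0,0],[0,0,-0.02,0,0,0],[0,0,-0.02,0,0,0],[0,0,-0.02,0,0,0],[0,0,-0.02,0,0,0],[0.02,0,0,0,0,0],[0.03,0,0,0,0,0],[0.03,0,0,0,0,0]]

```text
t: 20.15
tcp_pos: [0.4523, 0.1741, 0.3505]
tool_rot: [0.039, 0.999, 0.0, 0.001]
force: [-0.6, 0.5, 0.4]
finger_gap: 0.644
```

play_rows:
  steps:
    - [[0,-0.04,0,0,0,0],[0,-0.05,0,0,0,0],[0,-0.05,0,0,0,0],[0,-0.05,0,0,0,0],[0,-0.05,0,0,0,0],[0,-0.03,0,0,0,0],[0,0,0,0,0,0],[0,0,0,0,0,0]]

```text
t: 21.15
tcp_pos: [0.4321, -0.0946, 0.3499]
tool_rot: [0.039, 0.999, 0.0, 0.0]
force: [-0.4, 0.3, 0.7]
finger_gap: 0.653
```

```bash
python3 - <<'E'
from look import *
import go
go.plan([])
b=[.5638,.1245,-.0787]; yr=.0422
c,s=np.cos(b[2]),np.sin(b[2]); cp=[b[0]-s*yr,b[1]+c*yr,b[2],.05]
for n in ('side','top'):
    p=manip.snapshot(n); im=p['img'][:,:,::-1].copy()
    print(n,[(l,[(x['point'],x['score']) for x in manip.pinpoint(l,p)[:1]]) for l in('mark','carrier_saddle')])
    x0,y0,x1,y1,k=(220,180,410,430,2.4) if n=='side' else (140,190,300,290,5)
    raw=cv2.resize(im[y0:y1,x0:x1],None,fx=k,fy=k); cv2.imwrite(f'pics/{n}12.png',raw)
    carrier(im,cp,p); rack(im,b,p)
    cv2.imwrite(f'pics/{n}12o.png',cv2.resize(im[y0:y1,x0:x1],None,fx=k,fy=k))
E
```

```text
t 21.15 tcp [ 0.4321 -0.0946  0.3499] jawyaw 85.57 F [-0.4  0.3  0.7] gap 0.653
side [('mark', [([298.0, 272.1], 0.69)]), ('carrier_saddle', [([298.3, 295.1], 0.85)])]
top [('mark', [([235.6, 243.5], 0.63)]), ('carrier_saddle', [([236.6, 244.1], 0.95)])]
```

View pics/side12.png

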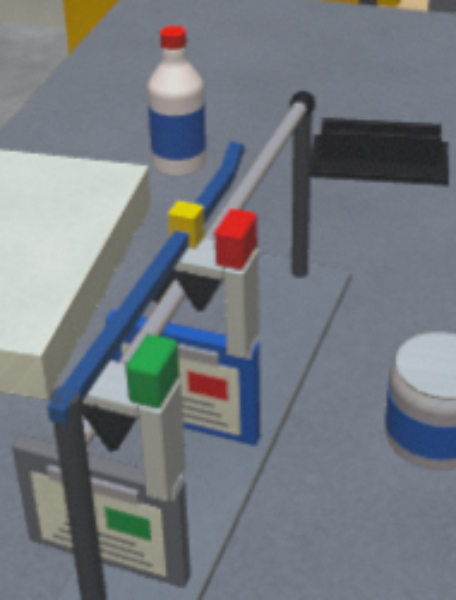

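View pics/top12.png

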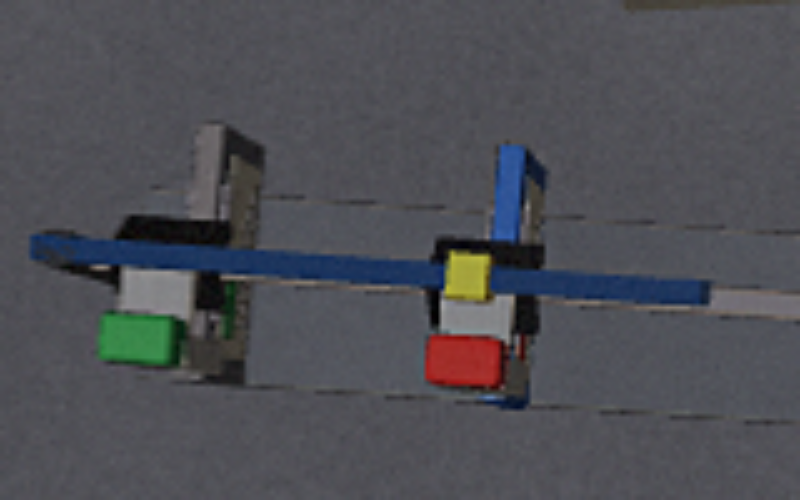

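View pics/top12o.png

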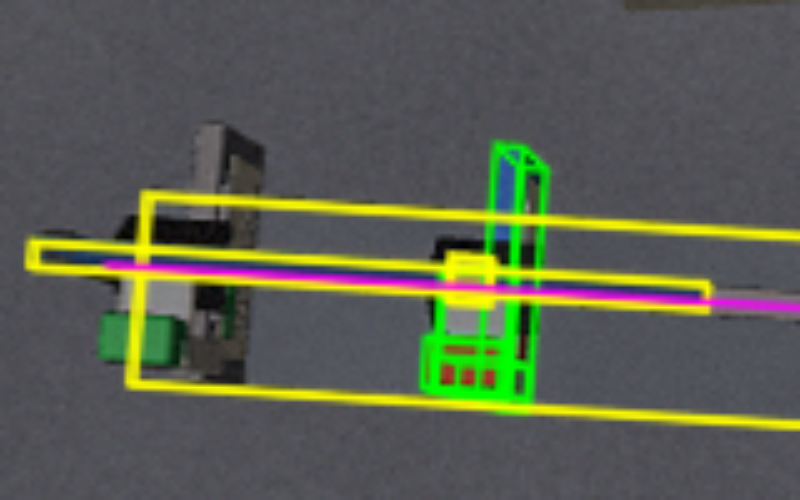

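```bash
python3 -c "
from station import manip
print(manip.sign_off())"
```

```text
the job is handed in; nothing more can be done
None
```

I took the blue carrier out of the stand by its red tab and hooked it over the bare rail at about y = −0.124 m. There I let it go for over half a second. I then re-gripped it lightly, slid it under the keeper bar to the mark, released it, lifted clear and handed the job in at about 21 s.

**Last checks:**
- **Line-up:** from directly above with the wrist camera, the tab centre was at column 315 and the mark at 316. The tool's position along the rail at release was within about 2 mm of the measured mark position (0.042 m from the rail's middle).
- **Hanging:** in the final top view the carrier sits square on the rail under the mark. My model overlay agrees to about 1 pixel, or about 2 mm.
- **Other objects:** in the final pictures the grey carrier, bottle, can and ream look where they were. The tape was outside those crops but looked unmoved in the wrist view at release. I checked all of these by eye only.
- **Robot:** the gripper is well clear and the force reading is near zero.

**Disagreement:** the side camera's overlay was off from the rack by about 2 pixels, so I used the top and wrist cameras for position. I didn't measure the saddle's seated height in the pictures. I inferred it from the tool height at release (0.236 to 0.237 m against 0.237 m expected) and from the rail taking the carrier's weight.

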